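Fit the thrust ring and the tube carousel to a fraction collector's drive and hold it home

ROBOT

A 7-joint arm with a two-finger parallel gripper is mounted at the origin on the work surface. World frame = base frame: x ahead of the robot, y to its left, z up, the work surface at z = 0. Lengths are in mm, angles in rad, forces in N, time in s.
With the tool pointing down it reaches from about 350 to 775 mm from the base axis. Payload 3.1 kg.
Tool frame: the origin (TCP) lies midway between the tips of the shut fingers; the grasp point (between the pads) lies manip.tcp_to_grasp behind it (manip.tcp_to_grasp is the distance from the TCP to the grasp point, in mm); z points along the fingers, y is the direction in which the jaws open and shut (so a half turn about z gives the same grasp; the last joint's range is limited). The gripper opens to 85 mm and grips with 20 to 120 N. Pads are 22 mm wide; open, the fingers measure 114 mm over their backs; the gripper's body (76 mm by 85 mm) begins 54 mm behind the grasp point. The pads swing forward as they close: fully open they stand 13 mm farther back than shut.
Start: joints at [1.289, 0.311, 0.014, 1.512, -0.004, 1.319, -0.027], TCP at [130.662, -534.27, 231.304] pointing down, gripper open.
Joint ranges: [-2.7, 2.7], [-0.3, 1.91], [-1.27, 1.3], [0.12, 2.57], [-1.44, 4.58], [0.2, 2.03], [-3.05, 3.05]. Speed limits (rad/s): [2.79, 2.79, 3.14, 3.14, 3.14, 3.14, 3.14].

INTERFACE

Orientations are given as a 3x3 rotation matrix whose columns are the frame's x, y, z axes.
In Python, from rig import readout, eyes, ticket, manip gives the robot as it stands.
- The arm moves only by the tool drive_tool, never from a script. Its argument "moves" is a list of rows, each an object with "dp": the shift along the world's x, y, z in mm, a list of three; "yaw": the turn about the world's z in degrees; "grip": the closure, from 0 (fully open) to 1 (shut). A call has 1 to 20 rows; each row shifts and turns the pose as measured when the row begins; what a row does not reach is not made up. A row lasts 1/10 s, in which the tool goes at most 50 mm and 8.59 degrees, less where a joint would pass 70% of its speed; a pose out of reach is approached as far as the arm can. A call with a gripper value outside its range is refused whole. The fingers move at their own pace and stop on an object; the grip force is fixed at half the most. Time passes only in rows, so rows that do not move let the fingers close. It gives the time, the measured TCP pose, the force and the opening at its end, in the units of the state.
- readout.get_obs(): the state, without advancing time (a new reading comes with each control period).
- eyes.snapshot(name): name is "scene" or "top" or "wrist"; returns a dict with "frame" (420x560x3 uint8, blue, green, red), "intrinsics" (3x3 intrinsics, pixels), "R" (3x3) and "t" (3): a world point X has camera coordinates R X + t; the wrist camera has in their place "hand_eye" (4x4, takes a point from camera to tool coordinates, whose origin is the TCP and whose axes are the flange's). Camera axes: x right, y down, z forward; pixel columns grow to the right and rows downward; lengths in mm; the calibration is good to about 2 mm. A picture is of the moment at which its call begins: read the wrist's pose just before it. There is no depth.
- ticket.job_done(): hands the job in, once; it reports no verdict.
The state is a dict: "time_s": time; "joint_pos": joint angles; "qvel": joint speeds; "joint_torque": joint torques, N m; "ee_pos": TCP position; "ee_rot": TCP orientation; "force": force on the tool from outside, world axes, zero at the start; "moment": the same for the moment, N m; "gripper_width": finger opening in mm.
Only numpy, scipy, OpenCV 4.12 (cv2) and the standard library are available. Lean on these libraries where they do the work, as an engineer would, in place of code of your own. Each camera call takes 0.05 s, during which the arm holds its last target. There are 200 camera calls.

TASK

Fit the tube carousel to the fraction collector's drive: first slip the loose thrust ring over the upright drive hub so that it sits flat on the deck, and let go of it. Then take the carousel off its parking stand by the black grip, put its keyed shaft into the hub, turn it until the key drops into the keyway and push it fully home, so that its flange bears on the ring. A spring ejector in the hub pushes back, so finish with the carousel still gripped and pressed firmly down on the ring, ready for a colleague to close the clamp; leave the flasks and the bottle standing where they are.

Things in the scene. Friction and masses are not known exactly. Their poses are not given: they have to be found in the camera images.
- drive: the turntable drive, a fixed grey casing 174 mm (its x) by 184 mm (its y) with a flat deck 70 mm above the bench; origin under its centre, on the bench; the steel hub stands in the middle of the deck. Nothing else rises above the deck.
- hub_mouth (a point): centre of the steel drive hub's top face, 92 mm above the bench, 22 above the deck; z up. Hub 37 mm across (top 4 mm chamfered to 34). Round bore 22 mm across with one keyway, full depth, 8.6 mm wide, reaching to 15.8 mm from the axis; x points from the axis to the keyway. The gear holds the hub: it resists turning with 0.5 N m, far more than a key rubbing on its top.
- ring_center (a point): the thrust ring, loose, white plastic, lying flat on the bench between the drive and the stand: outside 56 mm, hole 40 mm, height 26 mm, about 60 g; this point is on its axis half-way up (13 mm above its underside); z is the axis. Seated on the deck round the hub, its top is 4 mm above the hub's top.
- carousel_grip (a point): centre of the carousel's black grip, a block 44 mm (its x) by 22 mm (its y) by 44 mm high, to be taken across the 22 mm. z is the axis, up; x points the way of the key and of the small index tab on the upper plate's rim. The top of that plate (drilled grey disc 160 mm across) is 27 mm below this point. The carousel weighs 0.3 to 0.55 kg.
- carousel_seat (a point): point on the carousel's axis in the underside of its 64 mm flange, 88 mm below the grip's centre; axes as of the grip. Fully home it is 4 mm above hub_mouth, the flange on the ring; with the key riding on top of the hub it is 30 mm above hub_mouth (26 mm short of home).
- stand_top (a point): centre of the top of the carousel's parking stand, a fixed grey plastic tube 84 mm outside, 46 mm inside, 60 mm high; the carousel rests on it by its flange with the shaft hanging inside.
- flask_a_mid (a point): conical glass flask, 68 mm across, 117 mm high, loose; point on its axis 50 mm above the bench; to be left alone
- flask_b_mid (a point): a second such flask, to be left alone
- reagent_bottle_mid (a point): amber glass bottle, 60 mm across, 125 mm high, loose; point on its axis 50 mm above the bench; to be left alone
- ejector_top (a point): centre of the top of the spring ejector inside the hub's bore, 17 mm across, 32 mm below hub_mouth when free. It resists the last 8 mm of the shaft's travel with 8 N at first, rising to 12 N when home, and lifts the carousel again if let go.
- shaft_end (a point): centre of the lower end of the carousel's steel shaft, 44 mm below the flange; axes as of the grip. Shaft 20 mm across, tapered to 14 mm over its last 5 mm; the key, 6 mm wide, reaches out to 14 mm from the axis on the x side, from 14 to 38 mm above this end, so the lowest 14 mm of the shaft are plain.
Mind the look-alikes: they are no part of the job. Of the things that look like the part that bears carousel_grip, the middle-sized one is meant.

How it is judged:
By the outcome, as a careful person would: the job done as asked, in the order asked, and still so for the second after the job is handed in, while the arm keeps its last pose, push and grip.
It also fails if it takes over 64 s, if anything falls off the work surface, if the arm or the gripper's body presses on something with over 40 N, if the wrist force passes 120 N, or if a joint passes its speed limit or range.

## Working session

There is one attempt and no reset: what is moved stays moved. The work goes in short steps, Python scripts to look and compute and a tool call to move; the robot and the scene stay as the last step left them, time stands still between calls to the robot, and variables do not carry over. Pictures are saved under pics/ and viewed, about 8 in all and at most 12, crops included, and the job is handed in when it is done.

Besides the shell and the picture viewer there is one more tool, called in YAML: its name, and indented under it one key for each argument. drive_tool: Moves the arm, as the interface text tells. Its arguments: {"type":"object","properties":{"moves":{"type":"array","items":{"type":"object","properties":{"dp":{"type":"array","items":{"type":"number"}},"yaw":{"type":"number"},"grip":{"type":"number"}}}}},"required":["moves"]}

```bash
ls; mkdir -p pics
python3 - <<'E'
from rig import readout, eyes, ticket, manip
import cv2,pickle
o=readout.get_obs(); print(o); print(manip.tcp_to_grasp)
for n in("scene","top"):
    s=eyes.snapshot(n); cv2.imwrite(f"pics/{n}0.png",s["frame"]); pickle.dump(s,open(f"{n}0.pkl","wb")); print(n,s["intrinsics"],s["R"],s["t"])
E
```

```text
pics
{'time_s': 0.0, 'joint_pos': array([ 1.28930546,  0.31175483,  0.0140065 ,  1.5130332 , -0.00437906,
        1.31918277, -0.02722696]), 'qvel': array([ 0.00066076,  0.00131222, -0.00019119,  0.00011475, -0.00111185,
       -0.00091727,  0.0010514 ]), 'joint_torque': array([-4.10731072e-04, -3.79910946e+01,  1.45754786e-01, -2.30588651e+01,
        1.21552849e-02,  1.34359184e-02,  6.20558591e-07]), 'ee_pos': array([ 130.45271354, -533.57150671,  230.2147308 ]), 'ee_rot': array([[ 9.71377806e-01,  2.37538844e-01, -6.74828925e-04],
       [ 2.37539772e-01, -9.71375211e-01,  2.24874120e-03],
       [-1.21348705e-04, -2.34467600e-03, -9.99997244e-01]]), 'force': array([0.10396964, 0.16009753, 0.10390412]), 'moment': array([0.0065185 , 0.04966699, 0.00465303]), 'gripper_width': 85.37241874070692}
18.700000000000003
scene [[442.71378533   0.         279.52887423]
 [  0.         442.71378533 209.27269633]
 [  0.           0.           1.        ]] [[-0.25672305  0.9664677   0.00578525]
 [ 0.53732678  0.14770064 -0.83033996]
 [-0.80335124 -0.21005884 -0.55722713]] [ 157.19624473 -176.03854898 1680.06295988]
top [[441.21862115   0.         287.11572804]
 [  0.         441.21862115 200.97705928]
 [  0.           0.           1.        ]] [[ 4.45866825e-03 -9.99989154e-01  1.34585719e-03]
 [-9.92279014e-01 -4.59109912e-03 -1.23940631e-01]
 [ 1.23945466e-01 -7.82855689e-04 -9.92288722e-01]] [ -25.73421061  510.03622545 1238.67126957]
```

View pics/top0.png

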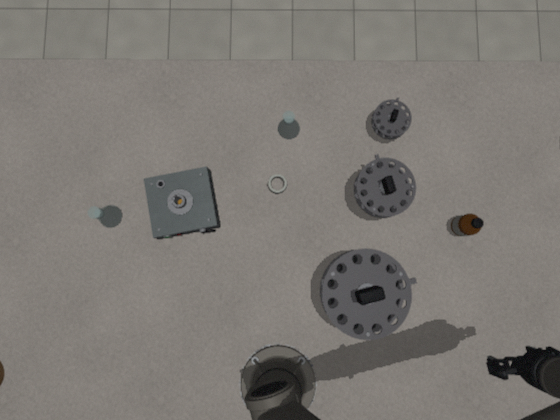

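View pics/scene0.png

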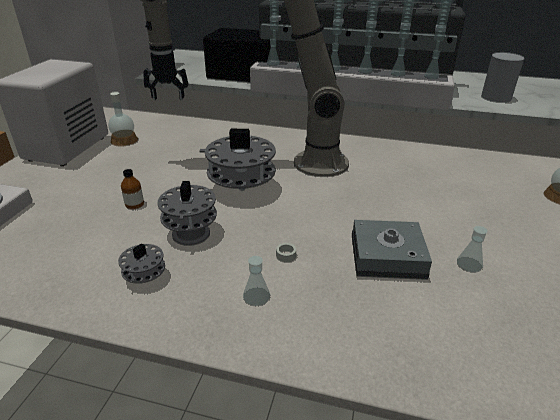

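Carousel candidates in the top view are small at (393,117), middle at (388,187) and large at (367,295), so I choose the middle one. The ring is at (277,184), the hub at (180,202), the flasks at (289,127) and (109,215), and the bottle at (469,224). Next is a close crop to check the choice.

```bash
cat > h.py <<'E'
import numpy as np,cv2,pickle
from rig import readout, eyes
def world(s,u,v,z):
    K,R,t=s["intrinsics"],np.array(s["R"]),np.array(s["t"])
    d=R.T@np.linalg.solve(K,[u,v,1.]); c=-R.T@t
    return c+d*(z-c[2])/d[2]
def proj(s,X):
    p=s["intrinsics"]@(np.array(s["R"])@np.array(X,float)+s["t"]); return p[:2]/p[2]
def wrist():
    o=readout.get_obs(); s=eyes.snapshot("wrist")
    T=np.eye(4);T[:3,:3]=o["ee_rot"];T[:3,3]=o["ee_pos"]
    C=T@s["hand_eye"]; s["R"]=C[:3,:3].T; s["t"]=-C[:3,:3].T@C[:3,3]; return s,o
E
python3 - <<'E'
from h import *
s=pickle.load(open("top0.pkl","rb"));f=s["frame"]
a=f[147:227,348:428];b=f[160:240,140:220]
cv2.imwrite("pics/c1.png",np.hstack([cv2.resize(x,(400,400),interpolation=cv2.INTER_CUBIC) for x in (a,b)]))
for n,u,v,z in (("hub",180,202,92),("ring",277,184,26),("grip",388.5,185,192),("plate",385,188,148+13),("small",393,117,100),("fa",289,127,20),("fb",112,217,10),("bot",470,225,60)):print(n,world(s,u,v,z).round())
E
```

```text
hub [498. 270.  92.]
ring [560.   6.  26.]
grip [ 532. -279.  192.]
plate [ 529. -277.  161.]
small [ 739. -318.  100.]
fa [733. -28.  20.]
fb [463. 487.  10.]
bot [ 441. -535.   60.]
```

View pics/c1.png

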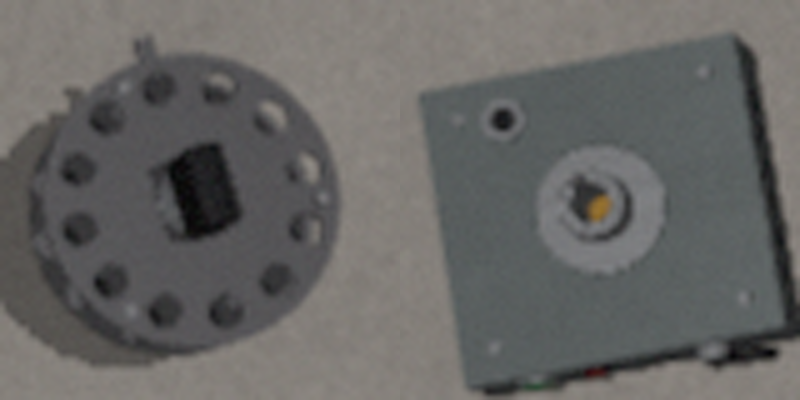

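The crop shows the middle carousel, with its tab at crop (145,45), about +15° from world x. The hub's keyway is at crop (575,185), about +48°. I'll move up and over the carousel for a wrist look.

drive_tool:
  moves:
    - {"dp": [0, 0, 50]}
    - {"dp": [0, 0, 50]}
    - {"dp": [0, 0, 50]}
    - {"dp": [45, 10, 15]}
    - {"dp": [45, 10, 0]}
    - {"dp": [45, 10, 0]}
    - {"dp": [45, 10, 0]}
    - {"dp": [45, 10, 0]}
    - {"dp": [45, 10, 0]}
    - {"dp": [45, 10, 0]}
    - {"dp": [40, 30, 0]}
    - {"dp": [30, 40, 0]}
    - {"dp": [15, 45, 0]}
    - {"dp": [0, 45, 0]}
    - {"dp": [0, 30, 0]}
    - {"dp": [0, 0, 0]}

```text
invalid input at $.moves[0]: expected keys dp, yaw, grip
```

drive_tool:
  moves:
    - {"dp": [0, 0, 50], "yaw": 0, "grip": 0}
    - {"dp": [0, 0, 50], "yaw": 0, "grip": 0}
    - {"dp": [0, 0, 50], "yaw": 0, "grip": 0}
    - {"dp": [45, 10, 15], "yaw": 0, "grip": 0}
    - {"dp": [45, 10, 0], "yaw": 0, "grip": 0}
    - {"dp": [45, 10, 0], "yaw": 0, "grip": 0}
    - {"dp": [45, 10, 0], "yaw": 0, "grip": 0}
    - {"dp": [45, 10, 0], "yaw": 0, "grip": 0}
    - {"dp": [45, 10, 0], "yaw": 0, "grip": 0}
    - {"dp": [45, 10, 0], "yaw": 0, "grip": 0}
    - {"dp": [40, 30, 0], "yaw": 0, "grip": 0}
    - {"dp": [30, 40, 0], "yaw": 0, "grip": 0}
    - {"dp": [15, 45, 0], "yaw": 0, "grip": 0}
    - {"dp": [0, 45, 0], "yaw": 0, "grip": 0}
    - {"dp": [0, 30, 0], "yaw": 0, "grip": 0}
    - {"dp": [0, 0, 0], "yaw": 0, "grip": 0}

```text
time_s: 1.7
ee_pos: [535.2, -252.5, 381.3]
ee_rot: [[0.974, 0.226, -0.022], [0.227, -0.973, 0.032], [-0.015, -0.037, -0.999]]
force: [0.6, 0.2, 0.1]
gripper_width: 85.1
```

Run:
```python
from h import *
s,o=wrist(); pickle.dump((s,o),open("w1.pkl","wb")); cv2.imwrite("pics/w1.png",s["frame"])
print(o["ee_pos"],s["intrinsics"],s["R"],-s["R"].T@s["t"],s["hand_eye"])
for g in ([532,-279,170],[529,-277,121],[529,-277,0]):print(proj(s,g))
```

```text
[ 535.22352462 -252.52530746  381.31290697] [[369.98260643   0.         281.26194459]
 [  0.         369.98260643 209.304714  ]
 [  0.           0.           1.        ]] [[ 0.22628209 -0.97339343 -0.03607845]
 [-0.91781665 -0.22547366  0.32676326]
 [-0.32620395 -0.04082727 -0.94441734]] [ 617.44919606 -239.15063069  522.49839136] [[ 3.12768326e-04 -9.49690495e-01 -3.13189825e-01  8.10537787e+01]
 [ 9.99999821e-01  1.37583089e-04  5.81458605e-04  3.95725277e-01]
 [-5.09116087e-04 -3.13189951e-01  9.49690368e-01 -1.42490043e+02]
 [ 0.00000000e+00  0.00000000e+00  0.00000000e+00  1.00000000e+00]]
[314.10557852 180.95229192]
[309.54794883 171.83423241]
[306.46080703 152.0833539 ]
```

View pics/w1.png

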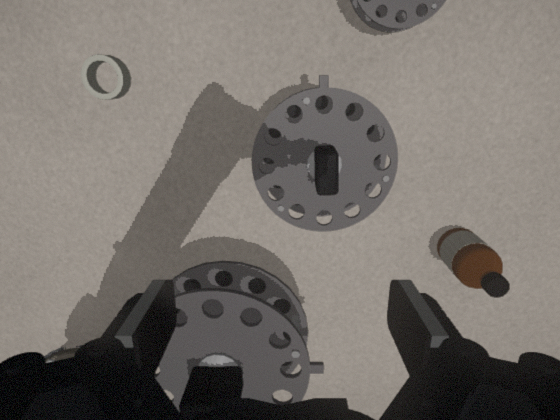

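Wrist view: the middle carousel's plate spans x 252–398 and y 87–231, with the tab at (323,80) and its shadow at (305,83). The grip is at about (326,170) and the ring at (103,77).

Run:
```python
from h import *
s,o=pickle.load(open("w1.pkl","rb"))
P=np.array([world(s,u,v,121)for u,v in((252,160),(398,160),(325,87.5),(325,231))]);print(P.round(1))
from scipy.optimize import least_squares
r=least_squares(lambda q:np.hypot(P[:,0]-q[0],P[:,1]-q[1])-q[2],[530,-270,80]).x;print(r)
t=world(s,323.5,79,119);d=t[:2]-r[:2];print("tab",t,np.hypot(*d),np.degrees(np.arctan2(d[1],d[0])))
for c in (r,):
  for X in ([c[0],c[1],170],[c[0],c[1],121]):print(proj(s,X))
print("ring",world(s,104,77.5,13))
print("toolyaw",np.degrees(np.arctan2(*o["ee_rot"][[1,0],0])))
f=s["frame"]
cv2.imwrite("pics/c2.png",np.hstack([cv2.resize(f[70:220,250:400],(400,400),interpolation=2),cv2.resize(f[30:130,55:155],(400,400),interpolation=2)]))
```

```text
[[ 527.1 -212.2  121. ]
 [ 564.2 -366.9  121. ]
 [ 618.5 -270.2  121. ]
 [ 464.9 -312.2  121. ]]
[ 541.48247251 -290.51819424   79.65116655]
tab [ 626.12756014 -266.67048567  119.        ] 87.94034377728727 15.734527024451982
[328.08112784 174.46637301]
[324.35617488 163.8478787 ]
ring [564.89037185   7.82980426  13.        ]
toolyaw 13.099125024794287
```

View pics/c2.png

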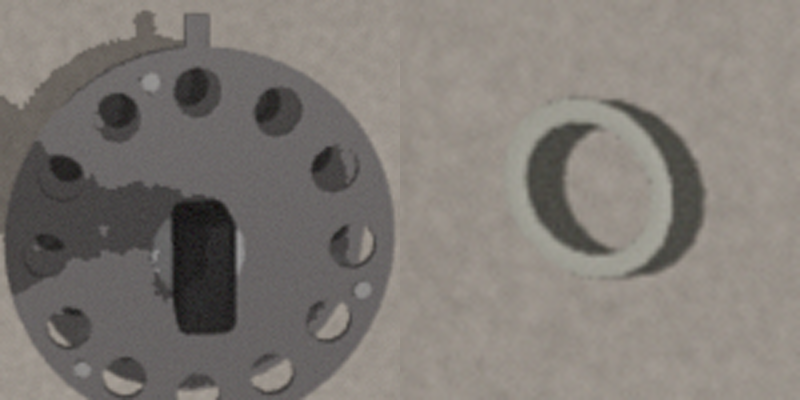

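drive_tool:
  moves:
    - {"dp": [4, 45, -20], "yaw": 0, "grip": 0}
    - {"dp": [4, 45, -20], "yaw": 0, "grip": 0}
    - {"dp": [4, 45, -20], "yaw": 0, "grip": 0}
    - {"dp": [4, 45, -20], "yaw": 0, "grip": 0}
    - {"dp": [4, 40, -30], "yaw": 0, "grip": 0}
    - {"dp": [4, 30, -35], "yaw": 0, "grip": 0}
    - {"dp": [0, 5, -35], "yaw": 0, "grip": 0}
    - {"dp": [0, 0, -35], "yaw": 0, "grip": 0}
    - {"dp": [0, 0, -15], "yaw": 0, "grip": 0}
    - {"dp": [0, 0, 0], "yaw": 0, "grip": 0}
    - {"dp": [0, 0, 0], "yaw": 0, "grip": 0}

```text
time_s: 2.85
ee_pos: [555.8, -14.8, 139.5]
ee_rot: [[0.981, 0.194, -0.027], [0.195, -0.981, 0.017], [-0.023, -0.022, -0.999]]
force: [-1.0, 0.2, 1.1]
gripper_width: 85.3
```

```bash
cat > ring.py <<'E'
from h import *
import sys
s,o=wrist(); f=s["frame"]; print(o["ee_pos"],o["ee_rot"].round(3).tolist())
cv2.imwrite(sys.argv[1],f)
pickle.dump((s,o),open("w.pkl","wb"))
E
python3 ring.py pics/w2.png
```

```text
[555.82981881 -14.76440138 139.48730665] [[0.981, 0.194, -0.027], [0.195, -0.981, 0.017], [-0.023, -0.022, -0.999]]
```

View pics/w2.png

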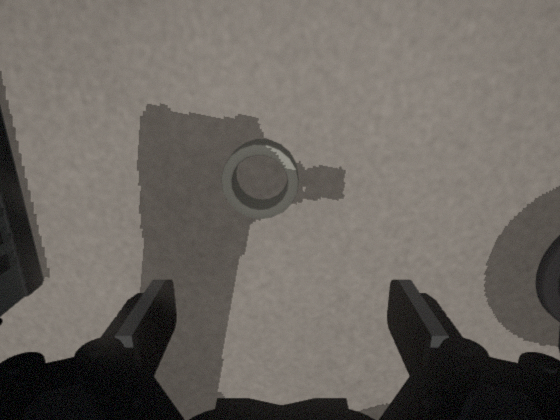

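The ring's top face spans x 222–298 and y 143–219.

Run:
```python
from h import *
s,o=pickle.load(open("w.pkl","rb"))
P=np.array([world(s,u,v,26)for u,v in((221.5,181),(298.5,181),(260,143.5),(260,219.5))]);print(P.round(1),P.mean(0))
print(P[:2].mean(0),P[2:].mean(0))
print(np.linalg.norm(P[0]-P[1]),np.linalg.norm(P[2]-P[3]))
print(readout.get_obs()["ee_pos"], readout.get_obs()["ee_rot"][:,2])
```

```text
[[ 5.620e+02  3.190e+01  2.600e+01]
 [ 5.729e+02 -2.180e+01  2.600e+01]
 [ 5.937e+02  9.600e+00  2.600e+01]
 [ 5.386e+02 -2.000e-01  2.600e+01]] [566.79640952   4.88296923  26.        ]
[567.46044928   5.03385866  26.        ] [566.13236976   4.7320798   26.        ]
54.791975225130784 55.9252424331466
[555.90838965 -15.11475941 139.67479149] [-0.02627341  0.01699313 -0.99951035]
```

drive_tool:
  moves:
    - {"dp": [11, 20, 0], "yaw": 0, "grip": 0}
    - {"dp": [0, 0, 0], "yaw": 0, "grip": 0}
    - {"dp": [0, 0, -25], "yaw": 0, "grip": 0}
    - {"dp": [0, 0, -25], "yaw": 0, "grip": 0}
    - {"dp": [0, 0, -20], "yaw": 0, "grip": 0}
    - {"dp": [0, 0, -15], "yaw": 0, "grip": 0}
    - {"dp": [0, 0, -10], "yaw": 0, "grip": 0}
    - {"dp": [0, 0, 0], "yaw": 0, "grip": 0}
    - {"dp": [0, 0, 0], "yaw": 0, "grip": 0}

```text
time_s: 3.8
ee_pos: [578.7, -3.8, 55.0]
ee_rot: [[0.983, 0.183, 0.001], [0.183, -0.983, 0.012], [0.003, -0.011, -1.0]]
force: [1.9, -1.0, 0.2]
gripper_width: 85.3
```

drive_tool:
  moves:
    - {"dp": [-6, 5, 0], "yaw": 0, "grip": 0}
    - {"dp": [-5, 4, 0], "yaw": 0, "grip": 0}
    - {"dp": [0, 0, 0], "yaw": 0, "grip": 0}
    - {"dp": [0, 0, -8], "yaw": 0, "grip": 0}
    - {"dp": [0, 0, -8], "yaw": 0, "grip": 0}
    - {"dp": [0, 0, 0], "yaw": 0, "grip": 0}

```text
time_s: 4.4
ee_pos: [569.0, 6.5, 41.6]
ee_rot: [[0.983, 0.184, 0.008], [0.184, -0.983, 0.012], [0.01, -0.01, -1.0]]
force: [-0.3, 0.0, -0.6]
gripper_width: 85.2
```

drive_tool:
  moves:
    - {"dp": [-3, -1, -10], "yaw": 0, "grip": 0}
    - {"dp": [-1, 0, -10], "yaw": 0, "grip": 0}
    - {"dp": [-1, 0, -8], "yaw": 0, "grip": 0}
    - {"dp": [0, 0, -6], "yaw": 0, "grip": 0}
    - {"dp": [0, 0, 0], "yaw": 0, "grip": 0}

```text
time_s: 4.9
ee_pos: [562.3, 4.8, 2.9]
ee_rot: [[0.983, 0.183, 0.005], [0.183, -0.983, 0.011], [0.007, -0.01, -1.0]]
force: [-0.8, -0.1, 0.4]
gripper_width: 85.4
```

drive_tool:
  moves:
    - {"dp": [4, 0, 0], "yaw": 0, "grip": 0}
    - {"dp": [0, 0, 0], "yaw": 0, "grip": 0}
    - {"dp": [0, 0, 0], "yaw": 0, "grip": 0}

```text
time_s: 5.2
ee_pos: [567.4, 4.9, 3.1]
ee_rot: [[0.983, 0.183, 0.006], [0.183, -0.983, 0.011], [0.008, -0.01, -1.0]]
force: [-0.0, 0.9, -0.3]
gripper_width: 85.0
```

drive_tool:
  moves:
    - {"dp": [0, 0, 0], "yaw": 0, "grip": 1}
    - {"dp": [0, 0, 0], "yaw": 0, "grip": 1}
    - {"dp": [0, 0, 0], "yaw": 0, "grip": 1}
    - {"dp": [0, 0, 0], "yaw": 0, "grip": 1}
    - {"dp": [0, 0, 0], "yaw": 0, "grip": 1}
    - {"dp": [0, 0, 0], "yaw": 0, "grip": 1}
    - {"dp": [0, 0, 0], "yaw": 0, "grip": 1}
    - {"dp": [0, 0, 0], "yaw": 0, "grip": 1}

```text
time_s: 6.0
ee_pos: [568.7, 5.0, 4.6]
ee_rot: [[0.983, 0.183, 0.009], [0.183, -0.983, 0.012], [0.011, -0.01, -1.0]]
force: [0.1, 0.1, 0.4]
gripper_width: 54.3
```

drive_tool:
  moves:
    - {"dp": [0, 0, 10], "yaw": 0, "grip": 1}
    - {"dp": [0, 0, 20], "yaw": 0, "grip": 1}
    - {"dp": [0, 0, 35], "yaw": 0, "grip": 1}
    - {"dp": [0, 0, 40], "yaw": 0, "grip": 1}
    - {"dp": [-5, 10, 40], "yaw": 0, "grip": 1}
    - {"dp": [-12, 30, 30], "yaw": 0, "grip": 1}
    - {"dp": [-15, 35, 10], "yaw": 0, "grip": 1}
    - {"dp": [-15, 35, 0], "yaw": 0, "grip": 1}
    - {"dp": [-10, 30, 0], "yaw": 0, "grip": 1}
    - {"dp": [-5, 15, 0], "yaw": 0, "grip": 1}
    - {"dp": [0, 5, 0], "yaw": 0, "grip": 1}
    - {"dp": [0, 0, 0], "yaw": 0, "grip": 1}
    - {"dp": [0, 0, 0], "yaw": 0, "grip": 1}

```text
time_s: 7.3
ee_pos: [501.0, 167.9, 204.3]
ee_rot: [[0.984, 0.179, 0.014], [0.179, -0.984, 0.012], [0.016, -0.01, -1.0]]
force: [0.1, -0.3, -0.7]
gripper_width: 54.5
```

```bash
python3 ring.py pics/w3.png
```

```text
[500.98818508 167.88062848 204.33111265] [[0.984, 0.179, 0.014], [0.179, -0.984, 0.012], [0.016, -0.01, -1.0]]
```

View pics/w3.png

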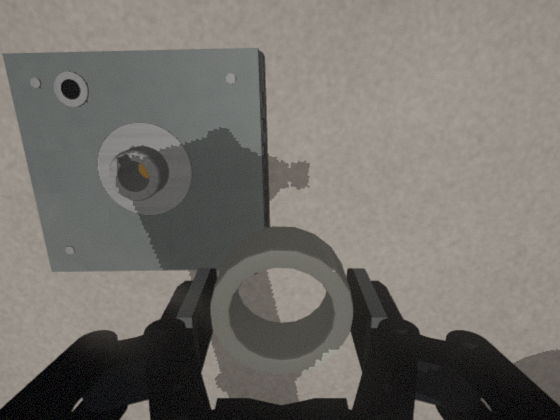

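Wrist view: the ring is held at about (282,302). The hub top is near (138,173), with a flat washer mark around it centred at (144,169). I'll enlarge the hub.

Run:
```python
from h import *
s,o=pickle.load(open("w.pkl","rb")); f=s["frame"]
c=cv2.convertScaleAbs(cv2.resize(f[140:210,105:175],(560,560),interpolation=2),alpha=1.8,beta=20)
cv2.imwrite("pics/c3.png",c)
print(world(s,144,169,70))
for h in ((138,173),):print(world(s,*h,92))
# ring top outer ellipse (by eye): left 211 right 353, top 240? bottom 373
```

```text
[505.64636533 276.10996361  70.        ]
[507.78771172 272.50702186  92.        ]
```

View pics/c3.png

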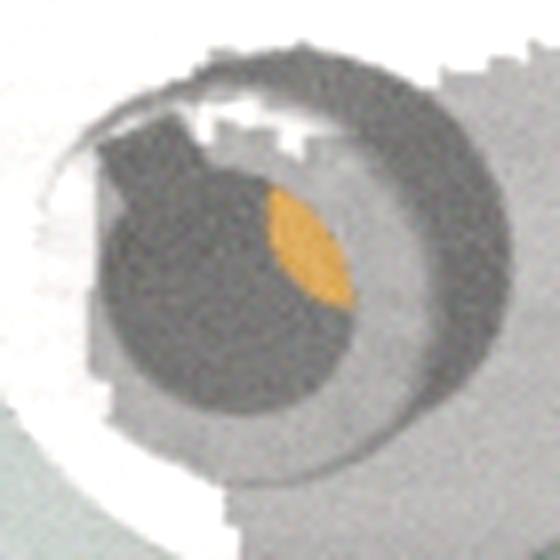

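Run:
```python
from h import *
s,o=pickle.load(open("w.pkl","rb"))
h=world(s,133.5,176.25,92);k=world(s,122.5,156.25,92);d=k-h
print("hub",h,"key",np.hypot(*d[:2]),np.degrees(np.arctan2(d[1],d[0])), "washer",world(s,144,169,70))
# overlay checks
c=cv2.convertScaleAbs(cv2.resize(s["frame"][140:210,105:175],(560,560),interpolation=2),alpha=1.8,beta=20)
a0=np.arctan2(d[1],d[0])
for r in (11,17,18.5,15.8):
  pts=np.array([proj(s,h+[r*np.cos(t),r*np.sin(t),-4 if r==18.5 else 0]) for t in np.linspace(0,6.28,90)])
  if r==15.8:
    pts=np.array([proj(s,h+x*np.array([np.cos(a0),np.sin(a0),0])+y*np.array([-np.sin(a0),np.cos(a0),0])) for x,y in((8,4.3),(15.3,4.3),(15.3,-4.3),(8,-4.3))])
  cv2.polylines(c,[((pts-[105,140])*8+4).astype(np.int32)],True,(0,0,255),1)
f=s["frame"].copy()
# ring predicted: centre on tool axis, top plane relative
R=o["ee_rot"];g=o["ee_pos"]+ (26-4.6)*-R[:,2]+0*R[:,0]
for r in (28,20):
  pts=np.array([proj(s,g+R[:,:2]@[r*np.cos(t),r*np.sin(t)]) for t in np.linspace(0,6.28,90)])
  cv2.polylines(f,[(pts*8).astype(np.int32)],True,(0,0,255),1,shift=3)
e=cv2.resize(f[215:390,195:370],(560,560),interpolation=2)
cv2.imwrite("pics/c4.png",cv2.resize(np.hstack([c,e]),(800,400)))
```

```text
hub [504.85827525 275.49805218  92.        ] key 15.405065365827506 33.25373340695733 washer [505.64636533 276.10996361  70.        ]
```

View pics/c4.png

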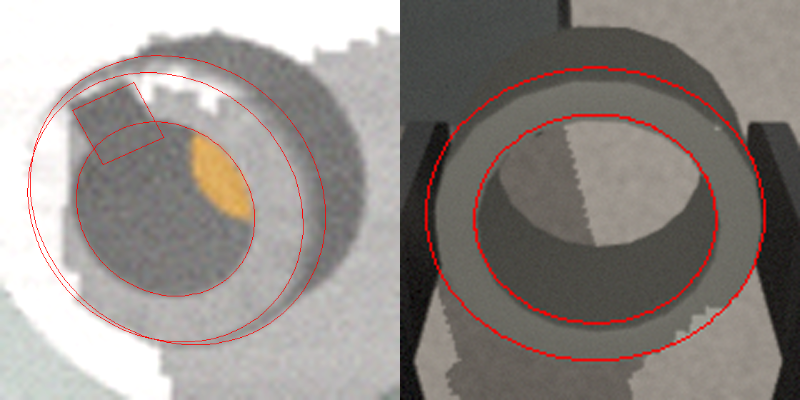

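Keyway yaw is about 34° and the hub centre is about (505,275.5). The ring sits about 1.2 mm toward −x in the tool frame. I'll move over the hub.

drive_tool:
  moves:
    - {"dp": [0, 20, 0], "yaw": 0, "grip": 1}
    - {"dp": [0, 30, -10], "yaw": 0, "grip": 1}
    - {"dp": [2, 28, -15], "yaw": 0, "grip": 1}
    - {"dp": [2, 15, -15], "yaw": 0, "grip": 1}
    - {"dp": [1, 8, -15], "yaw": 0, "grip": 1}
    - {"dp": [0, 0, -10], "yaw": 0, "grip": 1}
    - {"dp": [0, 0, 0], "yaw": 0, "grip": 1}
    - {"dp": [0, 0, 0], "yaw": 0, "grip": 1}

```text
time_s: 8.15
ee_pos: [513.1, 255.7, 135.0]
ee_rot: [[0.988, 0.153, 0.016], [0.153, -0.988, 0.002], [0.016, 0.0, -1.0]]
force: [-0.3, -0.2, -1.1]
gripper_width: 53.9
```

drive_tool:
  moves:
    - {"dp": [-3, 8, -5], "yaw": 0, "grip": 1}
    - {"dp": [-3, 8, -5], "yaw": 0, "grip": 1}
    - {"dp": [-1, 4, -5], "yaw": 0, "grip": 1}
    - {"dp": [0, 0, -5], "yaw": 0, "grip": 1}
    - {"dp": [0, 0, 0], "yaw": 0, "grip": 1}
    - {"dp": [0, 0, 0], "yaw": 0, "grip": 1}

```text
time_s: 8.75
ee_pos: [507.0, 275.9, 115.5]
ee_rot: [[0.989, 0.15, 0.019], [0.15, -0.989, 0.003], [0.019, 0.0, -1.0]]
force: [-0.2, -0.1, -0.5]
gripper_width: 54.1
```

drive_tool:
  moves:
    - {"dp": [-1, 0, -4], "yaw": 0, "grip": 1}
    - {"dp": [0, 0, -4], "yaw": 0, "grip": 1}
    - {"dp": [0, 0, -4], "yaw": 0, "grip": 1}
    - {"dp": [0, 0, 0], "yaw": 0, "grip": 1}
    - {"dp": [0, 0, 0], "yaw": 0, "grip": 1}

```text
time_s: 9.25
ee_pos: [506.4, 275.1, 102.6]
ee_rot: [[0.989, 0.149, 0.02], [0.149, -0.989, 0.002], [0.02, 0.001, -1.0]]
force: [0.5, -0.2, -0.6]
gripper_width: 54.6
```

drive_tool:
  moves:
    - {"dp": [0, 0.5, -4], "yaw": 0, "grip": 1}
    - {"dp": [0, 0, -4], "yaw": 0, "grip": 1}
    - {"dp": [0, 0, -4], "yaw": 0, "grip": 1}
    - {"dp": [0, 0, -4], "yaw": 0, "grip": 1}
    - {"dp": [0, 0, 0], "yaw": 0, "grip": 1}
    - {"dp": [0, 0, 0], "yaw": 0, "grip": 1}

```text
time_s: 9.85
ee_pos: [506.6, 275.9, 85.1]
ee_rot: [[0.989, 0.149, 0.02], [0.149, -0.989, 0.003], [0.02, 0.0, -1.0]]
force: [-0.1, 0.3, -0.5]
gripper_width: 54.7
```

drive_tool:
  moves:
    - {"dp": [0, 0, -4], "yaw": 0, "grip": 1}
    - {"dp": [0, 0, -4], "yaw": 0, "grip": 1}
    - {"dp": [0, 0, -2], "yaw": 0, "grip": 1}
    - {"dp": [0, 0, -2], "yaw": 0, "grip": 1}
    - {"dp": [0, 0, 0], "yaw": 0, "grip": 1}

```text
time_s: 10.35
ee_pos: [507.4, 276.2, 75.4]
ee_rot: [[0.989, 0.148, 0.022], [0.148, -0.989, 0.003], [0.023, 0.0, -1.0]]
force: [-0.2, -0.0, -0.1]
gripper_width: 54.2
```

drive_tool:
  moves:
    - {"dp": [0, 0, -2], "yaw": 0, "grip": 1}
    - {"dp": [0, 0, -2], "yaw": 0, "grip": 1}
    - {"dp": [0, 0, 0], "yaw": 0, "grip": 1}

```text
time_s: 10.65
ee_pos: [507.8, 276.5, 75.2]
ee_rot: [[0.989, 0.148, 0.024], [0.148, -0.989, 0.003], [0.024, 0.0, -1.0]]
force: [-0.8, 0.5, -0.5]
gripper_width: 54.4
```

drive_tool:
  moves:
    - {"dp": [0, 0, 0], "yaw": 0, "grip": 0}
    - {"dp": [0, 0, 0], "yaw": 0, "grip": 0}
    - {"dp": [0, 0, 0], "yaw": 0, "grip": 0}
    - {"dp": [0, 0, 0], "yaw": 0, "grip": 0}
    - {"dp": [0, 0, 0], "yaw": 0, "grip": 0}
    - {"dp": [0, 0, 10], "yaw": 0, "grip": 0}
    - {"dp": [0, 0, 15], "yaw": 0, "grip": 0}
    - {"dp": [0, 0, 25], "yaw": 0, "grip": 0}
    - {"dp": [0, -5, 40], "yaw": 0, "grip": 0}
    - {"dp": [0, -20, 40], "yaw": 0, "grip": 0}
    - {"dp": [0, -30, 20], "yaw": 0, "grip": 0}
    - {"dp": [0, -20, 0], "yaw": 0, "grip": 0}
    - {"dp": [0, 0, 0], "yaw": 0, "grip": 0}
    - {"dp": [0, 0, 0], "yaw": 0, "grip": 0}

```text
time_s: 12.05
ee_pos: [506.4, 201.0, 235.0]
ee_rot: [[0.988, 0.152, 0.028], [0.152, -0.988, 0.006], [0.029, -0.001, -1.0]]
force: [-0.8, 0.8, 0.2]
gripper_width: 85.5
```

```bash
python3 ring.py pics/w4.png
python3 - <<'E'
from h import *
s,o=pickle.load(open("w.pkl","rb"))
h=np.array([505,275.5,92]);c=proj(s,h);x,y=(c-40).astype(int);x=max(x,0)
a=cv2.convertScaleAbs(cv2.resize(s["frame"][y:y+80,x:x+80],(560,560),interpolation=2),alpha=1.5,beta=10)
for r,z in((28,96),(20,96),(11,92)):
  p=np.array([proj(s,[h[0]+r*np.cos(t),h[1]+r*np.sin(t),z]) for t in np.linspace(0,6.28,90)])
  cv2.polylines(a,[((p-[x,y])*7+3).astype(np.int32)],True,(0,0,255),1)
a0=np.radians(34);R=np.array([[np.cos(a0),-np.sin(a0)],[np.sin(a0),np.cos(a0)]])
p=np.array([proj(s,[*(h[:2]+R@q),92]) for q in ((8,4.3),(15.3,4.3),(15.3,-4.3),(8,-4.3))])
cv2.polylines(a,[((p-[x,y])*7+3).astype(np.int32)],True,(0,0,255),1)
print(x,y);cv2.imwrite("pics/c5.png",a)
E
```

```text
[506.41943639 200.99239009 234.98381877] [[0.988, 0.152, 0.028], [0.152, -0.988, 0.006], [0.029, -0.001, -1.0]]
148 146
```

View pics/c5.png

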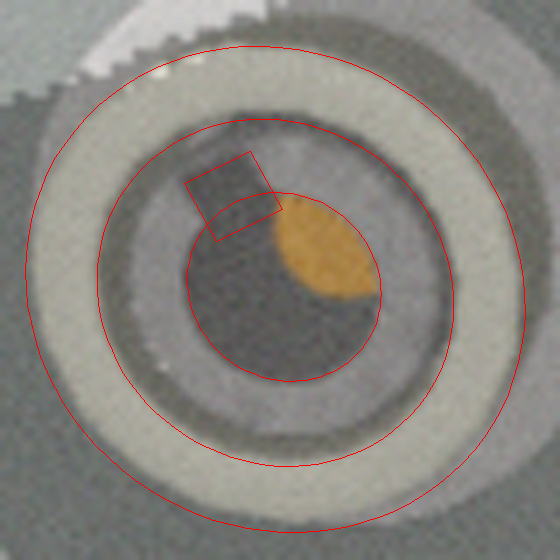

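The ring is seated concentrically and flat around the hub, its outline matching the prediction at z = 96. The hub and keyway overlays agree too, with the keyway at about 34°. Next I'll go to the carousel.

drive_tool:
  moves:
    - {"dp": [0, -30, 5], "yaw": 1, "grip": 0}
    - {"dp": [0, -40, 5], "yaw": 1, "grip": 0}
    - {"dp": [3, -45, 5], "yaw": 1, "grip": 0}
    - {"dp": [3, -45, 5], "yaw": 1, "grip": 0}
    - {"dp": [3, -45, 0], "yaw": 1, "grip": 0}
    - {"dp": [3, -45, 0], "yaw": 1, "grip": 0}
    - {"dp": [3, -45, 0], "yaw": 1, "grip": 0}
    - {"dp": [3, -45, 0], "yaw": 1, "grip": 0}
    - {"dp": [3, -45, 0], "yaw": 0, "grip": 0}
    - {"dp": [3, -40, 0], "yaw": 0, "grip": 0}
    - {"dp": [3, -30, 0], "yaw": 0, "grip": 0}
    - {"dp": [3, -20, 0], "yaw": 0, "grip": 0}
    - {"dp": [0, 0, 0], "yaw": 0, "grip": 0}
    - {"dp": [0, 0, 0], "yaw": 0, "grip": 0}

```text
time_s: 13.5
ee_pos: [533.5, -264.3, 242.1]
ee_rot: [[0.942, 0.337, 0.004], [0.336, -0.941, 0.028], [0.013, -0.025, -1.0]]
force: [0.3, 1.1, 0.4]
gripper_width: 85.5
```

drive_tool:
  moves:
    - {"dp": [4, -10, 0], "yaw": -2, "grip": 0}
    - {"dp": [3, -10, 0], "yaw": -2, "grip": 0}
    - {"dp": [1, -6, 0], "yaw": 0, "grip": 0}
    - {"dp": [0, 0, 0], "yaw": 0, "grip": 0}
    - {"dp": [0, 0, 0], "yaw": 0, "grip": 0}

```text
time_s: 14.0
ee_pos: [544.4, -285.2, 241.7]
ee_rot: [[0.962, 0.274, 0.006], [0.273, -0.961, 0.031], [0.015, -0.028, -0.999]]
force: [0.2, 1.0, -0.3]
gripper_width: 85.2
```

```bash
python3 ring.py pics/w5.png
python3 - <<'E'
from h import *
s,o=pickle.load(open("w.pkl","rb"))
f=s["frame"].copy()
h=np.array([541.5,-290.5]);a0=np.radians(15.7);R=np.array([[np.cos(a0),-np.sin(a0)],[np.sin(a0),np.cos(a0)]])
def pl(P): cv2.polylines(f,[(np.array([proj(s,p) for p in P])*8).astype(np.int32)],True,(0,0,255),1,shift=3)
for z in (170,126): pl([[*(h+R@q),z] for q in((22,11),(22,-11),(-22,-11),(-22,11))])
pl([[h[0]+80*np.cos(t),h[1]+80*np.sin(t),121] for t in np.linspace(0,6.28,90)])
pl([[*(h+R@[80,0]),121],[*(h+R@[90,0]),121]])
cv2.imwrite("pics/c6.png",cv2.resize(cv2.convertScaleAbs(f[40:340,110:460],alpha=1.6,beta=15),(700,600),interpolation=2))
E
```

```text
[ 544.36945257 -285.18365421  241.72089623] [[0.962, 0.274, 0.006], [0.273, -0.961, 0.031], [0.015, -0.028, -0.999]]
```

View pics/c6.png

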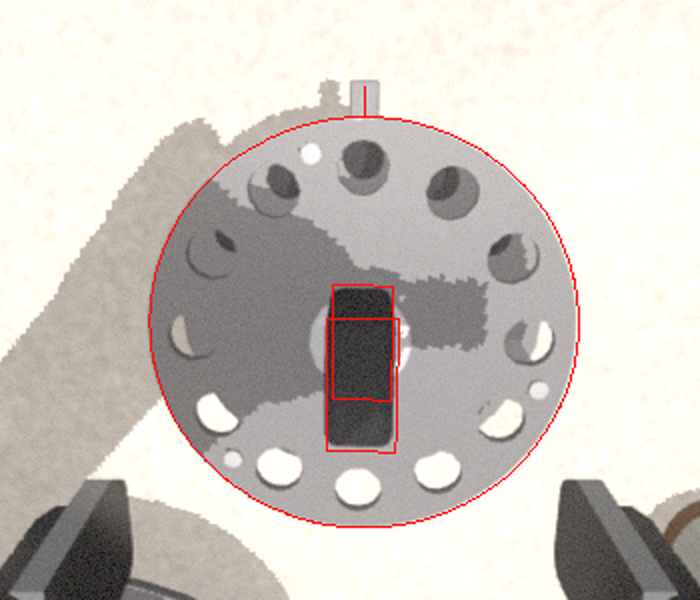

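The overlay of the predicted plate, grip and tab at (541.5,−290.5), 15.7°, matches the image within about 1 px. I'll descend.

drive_tool:
  moves:
    - {"dp": [-1.5, -3, -10], "yaw": 0, "grip": 0}
    - {"dp": [-1.5, -2, -15], "yaw": 0, "grip": 0}
    - {"dp": [0, 0, -15], "yaw": 0, "grip": 0}
    - {"dp": [0, 0, -10], "yaw": 0, "grip": 0}
    - {"dp": [0, 0, 0], "yaw": 0, "grip": 0}
    - {"dp": [0, 0, 0], "yaw": 0, "grip": 0}

```text
time_s: 14.65
ee_pos: [540.0, -289.8, 188.6]
ee_rot: [[0.961, 0.275, 0.006], [0.274, -0.961, 0.031], [0.014, -0.028, -0.999]]
force: [-0.7, 0.1, -0.5]
gripper_width: 85.3
```

drive_tool:
  moves:
    - {"dp": [1, 0, -10], "yaw": 0, "grip": 0}
    - {"dp": [0.5, 0, -15], "yaw": 0, "grip": 0}
    - {"dp": [0, 0, -15], "yaw": 0, "grip": 0}
    - {"dp": [0, 0, -8], "yaw": 0, "grip": 0}
    - {"dp": [0, 0, -3], "yaw": 0, "grip": 0}
    - {"dp": [0, 0, 0], "yaw": 0, "grip": 0}
    - {"dp": [0, 0, 0], "yaw": 0, "grip": 0}

```text
time_s: 15.35
ee_pos: [544.2, -290.5, 137.9]
ee_rot: [[0.961, 0.276, 0.013], [0.275, -0.961, 0.028], [0.02, -0.024, -1.0]]
force: [-0.2, 0.6, 0.8]
gripper_width: 85.5
```

drive_tool:
  moves:
    - {"dp": [-2, 0.5, -3], "yaw": 0, "grip": 0}
    - {"dp": [-0.5, 0, -3], "yaw": 0, "grip": 0}
    - {"dp": [0, 0, -2], "yaw": 0, "grip": 0}
    - {"dp": [0, 0, 0], "yaw": 0, "grip": 0}

```text
time_s: 15.75
ee_pos: [542.5, -290.6, 131.2]
ee_rot: [[0.961, 0.276, 0.016], [0.275, -0.961, 0.026], [0.023, -0.021, -1.0]]
force: [0.6, 0.1, -0.1]
gripper_width: 85.3
```

drive_tool:
  moves:
    - {"dp": [0, 0, 0], "yaw": 0, "grip": 1}
    - {"dp": [0, 0, 0], "yaw": 0, "grip": 1}
    - {"dp": [0, 0, 0], "yaw": 0, "grip": 1}
    - {"dp": [0, 0, 0], "yaw": 0, "grip": 1}
    - {"dp": [0, 0, 0], "yaw": 0, "grip": 1}
    - {"dp": [0, 0, 0], "yaw": 0, "grip": 1}
    - {"dp": [0, 0, 0], "yaw": 0, "grip": 1}
    - {"dp": [0, 0, 0], "yaw": 0, "grip": 1}
    - {"dp": [0, 0, 0], "yaw": 0, "grip": 1}
    - {"dp": [0, 0, 0], "yaw": 0, "grip": 1}

```text
time_s: 16.75
ee_pos: [542.6, -290.3, 131.7]
ee_rot: [[0.961, 0.276, 0.016], [0.275, -0.961, 0.026], [0.023, -0.021, -1.0]]
force: [-0.1, 0.1, 0.2]
gripper_width: 21.7
```

drive_tool:
  moves:
    - {"dp": [0, 0, 5], "yaw": 0, "grip": 1}
    - {"dp": [0, 0, 10], "yaw": 0, "grip": 1}
    - {"dp": [0, 0, 12], "yaw": 0, "grip": 1}
    - {"dp": [0, 0, 12], "yaw": 0, "grip": 1}
    - {"dp": [0, 0, 12], "yaw": 0, "grip": 1}
    - {"dp": [0, 0, 0], "yaw": 0, "grip": 1}
    - {"dp": [0, 0, 0], "yaw": 0, "grip": 1}

```text
time_s: 17.45
ee_pos: [540.4, -289.8, 184.3]
ee_rot: [[0.961, 0.275, 0.011], [0.275, -0.961, 0.029], [0.018, -0.024, -1.0]]
force: [0.4, 0.1, -5.6]
gripper_width: 21.2
```

drive_tool:
  moves:
    - {"dp": [0, 0, 15], "yaw": 0, "grip": 1}
    - {"dp": [0, 0, 25], "yaw": 0, "grip": 1}
    - {"dp": [0, 0, 25], "yaw": 0, "grip": 1}
    - {"dp": [0, 10, 25], "yaw": 0, "grip": 1}
    - {"dp": [0, 20, 15], "yaw": 0, "grip": 1}
    - {"dp": [0, 30, 0], "yaw": 1, "grip": 1}
    - {"dp": [-1, 30, 0], "yaw": 1, "grip": 1}
    - {"dp": [-1, 30, 0], "yaw": 1, "grip": 1}
    - {"dp": [-1, 30, 0], "yaw": 1, "grip": 1}
    - {"dp": [-1, 30, 0], "yaw": 1, "grip": 1}
    - {"dp": [-1, 30, 0], "yaw": 1, "grip": 1}
    - {"dp": [-1, 30, 0], "yaw": 1, "grip": 1}
    - {"dp": [-1, 30, 0], "yaw": 1, "grip": 1}
    - {"dp": [-1, 30, 0], "yaw": 1, "grip": 1}
    - {"dp": [-1, 30, 0], "yaw": 1, "grip": 1}
    - {"dp": [-2, 30, 0], "yaw": 1, "grip": 1}
    - {"dp": [-2, 20, 0], "yaw": 1, "grip": 1}
    - {"dp": [-2, 10, 0], "yaw": 1, "grip": 1}
    - {"dp": [0, 0, 0], "yaw": 0, "grip": 1}

```text
time_s: 19.35
ee_pos: [514.0, 113.2, 285.1]
ee_rot: [[0.873, 0.488, -0.011], [0.488, -0.872, 0.028], [0.004, -0.029, -1.0]]
force: [1.0, 0.6, -4.4]
gripper_width: 21.8
```

drive_tool:
  moves:
    - {"dp": [0, 15, 0], "yaw": 0, "grip": 1}
    - {"dp": [-1, 25, 0], "yaw": 1, "grip": 1}
    - {"dp": [-1, 25, 0], "yaw": 1, "grip": 1}
    - {"dp": [-1, 25, 0], "yaw": 1, "grip": 1}
    - {"dp": [-1, 25, 0], "yaw": 1, "grip": 1}
    - {"dp": [-1, 15, 0], "yaw": 1, "grip": 1}
    - {"dp": [-1, 10, 0], "yaw": 0, "grip": 1}
    - {"dp": [0, 0, 0], "yaw": 0, "grip": 1}
    - {"dp": [0, 0, 0], "yaw": 0, "grip": 1}

```text
time_s: 20.25
ee_pos: [515.0, 234.7, 283.0]
ee_rot: [[0.843, 0.538, -0.01], [0.538, -0.843, 0.007], [-0.005, -0.011, -1.0]]
force: [0.6, -0.0, -3.7]
gripper_width: 21.2
```

drive_tool:
  moves:
    - {"dp": [-2, 10, -4], "yaw": 0.5, "grip": 1}
    - {"dp": [-2, 12, -8], "yaw": 0.5, "grip": 1}
    - {"dp": [-2, 10, -8], "yaw": 0.5, "grip": 1}
    - {"dp": [-2, 6, -8], "yaw": 0, "grip": 1}
    - {"dp": [0, 3, -8], "yaw": 0, "grip": 1}
    - {"dp": [0, 0, -4], "yaw": 0, "grip": 1}
    - {"dp": [0, 0, 0], "yaw": 0, "grip": 1}
    - {"dp": [0, 0, 0], "yaw": 0, "grip": 1}

```text
time_s: 21.05
ee_pos: [506.3, 275.2, 237.8]
ee_rot: [[0.83, 0.557, -0.012], [0.557, -0.83, 0.003], [-0.009, -0.009, -1.0]]
force: [-0.6, 0.6, -5.1]
gripper_width: 21.2
```

```bash
cat > fit.py <<'E'
from h import *
from scipy.optimize import least_squares
from scipy.ndimage import map_coordinates,gaussian_filter
s,o=wrist(); g=gaussian_filter(cv2.cvtColor(s["frame"],6).astype(float),1); cv2.imwrite("pics/fit.png",s["frame"])
R=o["ee_rot"];G=o["ee_pos"]-18.7*R[:,2]
# carousel params in tool frame: dx along tool x, tilt a (about y: axis leans along x), b (along y), dz
def model(p,r,th,h=27):
    a,b,dx,dz=p; n=np.array([a,b,1]);n/=np.linalg.norm(n)
    ex=np.array([1,0,-a]);ex/=np.linalg.norm(ex);ey=np.cross(n,ex)
    c=np.array([dx,0,0])+n*(h+dz)
    return (G+R@(c+r*np.cos(th)*ex+r*np.sin(th)*ey))
ths=np.radians(np.arange(0,360,3)); obs=[];tt=[]
p0=np.array([0,0,-1.1,0])
def ray(p,th,rs): return np.array([proj(s,model(p,r,th)) for r in rs])
def res(p,tt,uv): return np.array([(proj(s,model(p,80,t))-q)@m for t,(q,m) in zip(tt,uv)])
p=p0
for it in range(3):
    tt,uv=[],[]; w=(6,4,2.5)[it]; rs=np.arange(80-w,80+w,.25)
    for t in ths:
        if abs((np.degrees(t)+180)%360-180)<10: continue
        P=ray(p,t,rs)
        if P.min()<3 or P[:,0].max()>555 or P[:,1].max()>415: continue
        v=map_coordinates(g,[P[:,1],P[:,0]],order=1); d=np.abs(np.gradient(v)); i=d[1:-1].argmax()+1
        if d[i]<1: continue
        m=P[-1]-P[0];m/=np.linalg.norm(m); tt.append(t);uv.append((P[i],m))
    f=least_squares(res,p,args=(tt,uv),loss="soft_l1",f_scale=.7); p=f.x
    print(len(tt),p.round(4),np.median(abs(res(p,tt,uv))).round(2))
J=f.jac;print("sd",np.sqrt(np.diag(np.linalg.inv(J.T@J)))*.7, "angles",np.degrees(tt[0]),np.degrees(tt[-1]))
n=R@(lambda v:v/np.linalg.norm(v))(np.array([p[0],p[1],1]));print("axis down world",n,"shaft end",G+R@[p[2],0,0]+n*(132+p[3]),o["ee_pos"])
E
python3 fit.py
```

```text
72 [-0.1666  0.0125  7.144   4.3311] 0.96
71 [-0.0754  0.0116  2.0574  2.2481] 0.8
71 [-0.0305  0.011  -0.5558  1.9259] 0.39
sd [0.00800594 0.00093098 0.39349364 0.18406415] angles 12.000000000000002 348.0
axis down world [-0.03157738 -0.02356958 -0.99922337] shaft end [501.81126762 271.66555777 122.72475169] [506.27000009 275.17934383 237.84323525]
```

The fit shows the carousel leaning about 2° in the tool, with the shaft end near (502.3,272.2). I'll shift to compensate and descend.

drive_tool:
  moves:
    - {"dp": [2, 2, -4], "yaw": 0, "grip": 1}
    - {"dp": [1, 1, -5], "yaw": 0, "grip": 1}
    - {"dp": [0, 0, -5], "yaw": 0, "grip": 1}
    - {"dp": [0, 0, -4], "yaw": 0, "grip": 1}
    - {"dp": [0, 0, 0], "yaw": 0, "grip": 1}
    - {"dp": [0, 0, 0], "yaw": 0, "grip": 1}

```text
time_s: 21.7
ee_pos: [510.9, 277.2, 219.1]
ee_rot: [[0.832, 0.555, -0.01], [0.555, -0.832, 0.003], [-0.007, -0.008, -1.0]]
force: [-0.3, -0.3, -5.5]
gripper_width: 21.4
```

```bash
python3 fit.py
```

```text
71 [-0.0434  0.0113  0.0682  2.4851] 0.37
71 [-0.0327  0.0106 -0.4195  2.2465] 0.35
70 [-0.0387  0.0111 -0.2908  2.2702] 0.33
sd [0.00992431 0.00092547 0.44573651 0.17213335] angles 12.000000000000002 348.0
axis down world [-0.03624312 -0.02804944 -0.99894928] shaft end [505.95750607 273.24471035 103.70534003] [510.87396798 277.2218058  219.13342623]
```

drive_tool:
  moves:
    - {"dp": [-1.5, 1.8, -3], "yaw": 0, "grip": 1}
    - {"dp": [0, 0, -3], "yaw": 0, "grip": 1}
    - {"dp": [0, 0, 0], "yaw": 0, "grip": 1}
    - {"dp": [0, 0, 0], "yaw": 0, "grip": 1}

```text
time_s: 22.15
ee_pos: [509.2, 279.5, 213.1]
ee_rot: [[0.832, 0.555, -0.01], [0.555, -0.832, 0.003], [-0.006, -0.008, -1.0]]
force: [-0.2, -0.3, -4.4]
gripper_width: 21.4
```

drive_tool:
  moves:
    - {"dp": [0, 0, -2.5], "yaw": 0, "grip": 1}
    - {"dp": [0, 0, -2.5], "yaw": 0, "grip": 1}
    - {"dp": [0, 0, -2.5], "yaw": 0, "grip": 1}
    - {"dp": [0, 0, 0], "yaw": 0, "grip": 1}

```text
time_s: 22.55
ee_pos: [509.3, 279.4, 205.0]
ee_rot: [[0.832, 0.555, -0.009], [0.555, -0.832, 0.003], [-0.006, -0.008, -1.0]]
force: [0.1, -0.8, -4.7]
gripper_width: 21.2
```

drive_tool:
  moves:
    - {"dp": [0, 0, -2], "yaw": 0, "grip": 1}
    - {"dp": [0, 0, -2], "yaw": 0, "grip": 1}
    - {"dp": [0, 0, -2], "yaw": 0, "grip": 1}
    - {"dp": [0, 0, 0], "yaw": 0, "grip": 1}

```text
time_s: 22.95
ee_pos: [509.3, 279.1, 198.4]
ee_rot: [[0.832, 0.555, -0.01], [0.555, -0.832, 0.003], [-0.007, -0.008, -1.0]]
force: [-0.1, 0.1, -4.6]
gripper_width: 21.4
```

drive_tool:
  moves:
    - {"dp": [0, 0, -2], "yaw": 0, "grip": 1}
    - {"dp": [0, 0, -2], "yaw": 0, "grip": 1}
    - {"dp": [0, 0, -2], "yaw": 0, "grip": 1}
    - {"dp": [0, 0, 0], "yaw": 0, "grip": 1}

```text
time_s: 23.35
ee_pos: [509.3, 279.1, 191.9]
ee_rot: [[0.832, 0.555, -0.01], [0.555, -0.832, 0.003], [-0.007, -0.008, -1.0]]
force: [0.4, 0.9, -4.4]
gripper_width: 21.7
```

drive_tool:
  moves:
    - {"dp": [0, 0, -2], "yaw": 0, "grip": 1}
    - {"dp": [0, 0, -2], "yaw": 0, "grip": 1}
    - {"dp": [0, 0, 0], "yaw": 0, "grip": 1}

```text
time_s: 23.65
ee_pos: [509.2, 279.1, 187.5]
ee_rot: [[0.832, 0.555, -0.01], [0.555, -0.832, 0.003], [-0.007, -0.008, -1.0]]
force: [-0.6, -0.4, -5.7]
gripper_width: 21.8
```

drive_tool:
  moves:
    - {"dp": [0, 0, -2], "yaw": 0, "grip": 1}
    - {"dp": [0, 0, -2], "yaw": 0, "grip": 1}
    - {"dp": [0, 0, -2], "yaw": 0, "grip": 1}
    - {"dp": [0, 0, 0], "yaw": 0, "grip": 1}

```text
time_s: 24.05
ee_pos: [509.1, 279.0, 181.0]
ee_rot: [[0.832, 0.555, -0.01], [0.555, -0.832, 0.002], [-0.007, -0.008, -1.0]]
force: [-0.8, 0.5, -5.1]
gripper_width: 21.1
```

drive_tool:
  moves:
    - {"dp": [-0.3, -0.2, -2], "yaw": 0, "grip": 1}
    - {"dp": [-0.3, -0.2, -2], "yaw": 0, "grip": 1}
    - {"dp": [0, 0, -2], "yaw": 0, "grip": 1}
    - {"dp": [0, 0, 0], "yaw": 0, "grip": 1}

```text
time_s: 24.45
ee_pos: [508.9, 279.0, 175.1]
ee_rot: [[0.832, 0.555, -0.009], [0.555, -0.832, 0.003], [-0.005, -0.008, -1.0]]
force: [0.5, 0.5, -3.0]
gripper_width: 21.4
```

Now the ejector zone.

drive_tool:
  moves:
    - {"dp": [-0.3, -0.2, -2], "yaw": 0, "grip": 1}
    - {"dp": [-0.3, -0.2, -2], "yaw": 0, "grip": 1}
    - {"dp": [0, 0, -2], "yaw": 0, "grip": 1}
    - {"dp": [0, 0, -2], "yaw": 0, "grip": 1}

```text
time_s: 24.85
ee_pos: [508.8, 279.1, 172.0]
ee_rot: [[0.832, 0.555, -0.005], [0.555, -0.832, 0.004], [-0.001, -0.006, -1.0]]
force: [-3.1, -1.3, 6.2]
gripper_width: 21.6
```

drive_tool:
  moves:
    - {"dp": [-0.3, -0.2, -4], "yaw": 0, "grip": 1}
    - {"dp": [-0.3, -0.2, -4], "yaw": 0, "grip": 1}
    - {"dp": [0, 0, -4], "yaw": 0, "grip": 1}

```text
time_s: 25.15
ee_pos: [508.7, 279.3, 167.4]
ee_rot: [[0.832, 0.555, 0.0], [0.555, -0.832, 0.005], [0.003, -0.005, -1.0]]
force: [-7.7, -5.3, 24.8]
gripper_width: 21.5
```

drive_tool:
  moves:
    - {"dp": [-1, -0.7, -5], "yaw": 0, "grip": 1}
    - {"dp": [-1, -0.7, -5], "yaw": 0, "grip": 1}
    - {"dp": [-0.5, -0.3, -6], "yaw": 0, "grip": 1}

```text
time_s: 25.45
ee_pos: [509.0, 279.7, 167.2]
ee_rot: [[0.833, 0.553, 0.014], [0.553, -0.833, 0.01], [0.018, -0.001, -1.0]]
force: [-9.1, -6.1, 28.3]
gripper_width: 21.3
```

drive_tool:
  moves:
    - {"dp": [-1, -0.7, -6], "yaw": 0, "grip": 1}
    - {"dp": [-1, -0.7, -6], "yaw": 0, "grip": 1}
    - {"dp": [-1, -0.7, -7], "yaw": 0, "grip": 1}

```text
time_s: 25.75
ee_pos: [509.4, 280.2, 167.1]
ee_rot: [[0.833, 0.552, 0.031], [0.551, -0.834, 0.017], [0.035, 0.003, -0.999]]
force: [-9.7, -6.2, 31.8]
gripper_width: 21.4
```

```bash
python3 fit.py
python3 - <<'E'
from h import *
s=eyes.snapshot("scene");f=s["frame"]; o=readout.get_obs(); print(o["time_s"],o["ee_pos"],o["force"],o["ee_rot"][:,2],o["gripper_width"])
w=cv2.imread("pics/fit.png")
c=proj(s,[505,275,120]).astype(int);x,y=c-[60,60]
cv2.imwrite("pics/c7.png",cv2.convertScaleAbs(np.hstack([cv2.resize(f[y:y+110,x:x+120],(440,400),interpolation=2),cv2.resize(w,(360,400))]),alpha=1.7,beta=15))
E
```

```text
68 [-0.1005  0.0093  0.6713  1.8406] 0.43
72 [-0.1198  0.0084  1.4537  1.9957] 0.51
71 [-0.0819  0.009  -0.5595  1.4471] 0.38
sd [0.00951607 0.00097823 0.41138267 0.17610359] angles 12.000000000000002 348.0
axis down world [-0.03196223 -0.03592432 -0.99884326] shaft end [504.08749839 274.81617937  52.43238843] [509.40260621 280.22925518 167.05647466]
25.85 [509.32097989 280.12842338 167.09758042] [-6.62662033 -5.93827177 27.76888202] [ 0.03124402  0.01645476 -0.99937633] 21.587476491813888
```

View pics/c7.png

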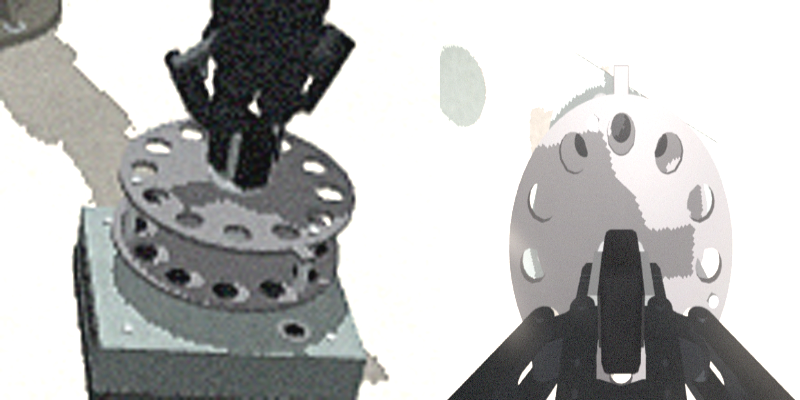

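The view shows the carousel down on the hub, still leaning about 2–2.7° toward +x+y. The TCP is about 4 mm off the hub axis that way, so I'll ease the push and shift toward the axis to make it upright.

drive_tool:
  moves:
    - {"dp": [-2, -2, -1], "yaw": 0, "grip": 1}
    - {"dp": [-2, -2, -1], "yaw": 0, "grip": 1}
    - {"dp": [-1, -1.5, -2], "yaw": 0, "grip": 1}
    - {"dp": [-1, -1, -2], "yaw": 0, "grip": 1}

```text
time_s: 26.25
ee_pos: [507.0, 278.8, 170.6]
ee_rot: [[0.832, 0.552, 0.047], [0.552, -0.834, 0.028], [0.055, 0.003, -0.998]]
force: [-1.8, -1.1, 5.6]
gripper_width: 21.3
```

drive_tool:
  moves:
    - {"dp": [0, -1, -2], "yaw": 0, "grip": 1}
    - {"dp": [-0.5, -1, -2], "yaw": 0, "grip": 1}
    - {"dp": [-0.5, -1, -2], "yaw": 0, "grip": 1}

```text
time_s: 26.55
ee_pos: [506.6, 278.3, 168.1]
ee_rot: [[0.831, 0.553, 0.052], [0.552, -0.833, 0.033], [0.061, 0.001, -0.998]]
force: [-2.0, 0.5, 6.5]
gripper_width: 21.2
```

```bash
sed -i 's/^def res(p,tt,uv):.*/def res(p,tt,uv): return np.append([(proj(s,model(p,80,t))-q)@m for t,(q,m) in zip(tt,uv)],(p[2]+1.1)*20)/; s/res(p,tt,uv)))/res(p,tt,uv)[:-1]))/; s/^p=p0/p=np.array([-.06,.01,-1.1,2.0])/' fit.py; python3 fit.py
```

```text
72 [-0.0591  0.0079 -1.0829  1.5387] 0.68
67 [-0.0565  0.0077 -1.0919  1.7973] 0.47
67 [-0.061   0.0079 -1.0929  1.7063] 0.35
sd [0.00245512 0.00097486 0.03591854 0.14094895] angles 12.000000000000002 348.0
axis down world [ 0.00534096 -0.00744466 -0.99995802] shaft end [505.41814539 276.06885666  53.00773874] [506.57950636 278.28133344 168.11045016]
```

Now it is upright (lean under 0.6°), with the shaft end over the hub axis. I'll press down with a small lateral bias.

drive_tool:
  moves:
    - {"dp": [-0.3, -0.7, -4], "yaw": 0, "grip": 1}
    - {"dp": [-0.5, -0.7, -5], "yaw": 0, "grip": 1}

```text
time_s: 26.8
ee_pos: [507.7, 279.2, 166.6]
ee_rot: [[0.831, 0.553, 0.06], [0.552, -0.833, 0.037], [0.071, 0.002, -0.998]]
force: [-8.3, -4.6, 30.2]
gripper_width: 21.7
```

drive_tool:
  moves:
    - {"dp": [-2, -2, -5], "yaw": 0, "grip": 1}
    - {"dp": [-2, -2, -5], "yaw": 0, "grip": 1}

```text
time_s: 27.0
ee_pos: [507.2, 278.8, 166.6]
ee_rot: [[0.83, 0.553, 0.073], [0.551, -0.833, 0.045], [0.086, 0.003, -0.996]]
force: [-0.7, -1.4, 14.5]
gripper_width: 21.3
```

```bash
python3 fit.py
```

```text
73 [-0.0919  0.0079 -1.0916  1.1945] 0.49
69 [-0.0904  0.0079 -1.0946  1.5473] 0.38
70 [-0.0889  0.0078 -1.1029  1.7575] 0.44
sd [0.0023642  0.00094777 0.03508258 0.14213335] angles 12.000000000000002 348.0
axis down world [ 0.00354271 -0.01065789 -0.99993693] shaft end [505.42322817 275.9348996   51.39121825] [507.22934827 278.80656191 166.60336348]
```

drive_tool:
  moves:
    - {"dp": [-1.2, -1.2, -8], "yaw": 0, "grip": 1}

```text
time_s: 27.15
ee_pos: [509.1, 280.2, 166.4]
ee_rot: [[0.829, 0.553, 0.084], [0.551, -0.833, 0.051], [0.098, 0.004, -0.995]]
force: [-12.0, -6.8, 38.8]
gripper_width: 21.1
```

```bash
python3 fit.py
python3 - <<'E'
from h import *
for i in range(6):
    eyes.snapshot("top"); o=readout.get_obs(); print(o["time_s"],o["ee_pos"].round(2),o["force"].round(1),o["ee_rot"][:,2].round(3))
E
```

```text
76 [-0.1198  0.0091 -1.1029  0.8884] 0.78
71 [-0.1267  0.0091 -1.0938  1.1176] 0.44
70 [-0.1243  0.009  -1.0988  1.2233] 0.19
sd [0.00212211 0.00089859 0.0349079  0.12520897] angles 12.000000000000002 348.0
axis down world [-0.01399325 -0.02516091 -0.99958547] shaft end [504.75516697 275.34697389  51.76079306] [509.09999907 280.24955356 166.42645277]
27.25 [509.33 280.48 166.52] [-6.  -4.8 27.8] [ 0.085  0.051 -0.995]
27.3 [509.3  280.47 166.51] [-6.6 -5.  27.6] [ 0.085  0.051 -0.995]
27.35 [509.3  280.45 166.5 ] [-6.8 -4.5 27.8] [ 0.085  0.051 -0.995]
27.4 [509.29 280.48 166.48] [-6.5 -3.8 27.5] [ 0.085  0.051 -0.995]
27.45 [509.29 280.49 166.5 ] [-7.5 -4.9 27.5] [ 0.085  0.051 -0.995]
27.5 [509.3  280.48 166.5 ] [-7.3 -4.7 27.6] [ 0.085  0.051 -0.995]
```

drive_tool:
  moves:
    - {"dp": [-2.5, -2.5, -4], "yaw": 0, "grip": 1}
    - {"dp": [-3, -3, -9], "yaw": 0, "grip": 1}

```text
time_s: 27.7
ee_pos: [509.2, 280.4, 166.1]
ee_rot: [[0.826, 0.554, 0.103], [0.55, -0.833, 0.062], [0.12, 0.005, -0.993]]
force: [-10.6, -6.6, 47.3]
gripper_width: 21.6
```

```bash
python3 fit.py
python3 - <<'E'
from h import *
for i in range(4):
    eyes.snapshot("top"); o=readout.get_obs(); 
print(o["time_s"],o["ee_pos"].round(2),o["force"].round(1),o["ee_rot"][:,2].round(3))
E
```

```text
73 [-0.1456  0.0076 -1.1034  0.6133] 0.47
74 [-0.1506  0.0081 -1.0966  0.7089] 0.3
72 [-0.1499  0.0079 -1.0986  0.8042] 0.12
sd [0.00202037 0.00091318 0.03491903 0.12983884] angles 12.000000000000002 348.0
axis down world [-0.01612991 -0.02663711 -0.99951503] shaft end [504.18997525 275.08930254  51.78239929] [509.1698989  280.39257984 166.09050059]
27.95 [509.07 280.3  166.21] [-7.6 -4.4 29.1] [ 0.103  0.062 -0.993]
```

drive_tool:
  moves:
    - {"dp": [-2, -3, -3], "yaw": 0, "grip": 1}
    - {"dp": [-3, -5, -7], "yaw": 0, "grip": 1}

```text
time_s: 28.15
ee_pos: [508.2, 279.3, 166.2]
ee_rot: [[0.823, 0.555, 0.119], [0.55, -0.832, 0.075], [0.141, 0.003, -0.99]]
force: [-3.4, 1.2, 25.2]
gripper_width: 21.2
```

```bash
python3 fit.py
python3 - <<'E'
from h import *
for i in range(4):
    eyes.snapshot("top"); o=readout.get_obs(); 
print(o["time_s"],o["ee_pos"].round(2),o["force"].round(1),o["ee_rot"][:,2].round(3),o["moment"])
E
```

```text
76 [-0.1523  0.0067 -1.1147  0.8094] 0.64
76 [-0.1566  0.0075 -1.1026  0.837 ] 0.27
72 [-0.1576  0.0073 -1.1027  0.8725] 0.1
sd [0.00204495 0.00091809 0.03505108 0.13715684] angles 12.000000000000002 348.0
axis down world [-0.00673862 -0.01697855 -0.99983315] shaft end [504.18994019 275.02984583  51.74205088] [508.21586827 279.30386129 166.23392052]
28.4 [508.09 279.31 166.28] [-3.4  0.6 18.8] [ 0.119  0.075 -0.99 ] [0.20666265 1.02395653 0.05003157]
```

drive_tool:
  moves:
    - {"dp": [-3, -6, -9], "yaw": 0, "grip": 1}

```text
time_s: 28.5
ee_pos: [509.1, 279.9, 165.9]
ee_rot: [[0.82, 0.557, 0.132], [0.55, -0.831, 0.087], [0.158, 0.001, -0.987]]
force: [-6.1, -0.7, 30.9]
gripper_width: 21.4
```

```bash
python3 fit.py
python3 - <<'E'
from h import *
for i in range(4):
    eyes.snapshot("top"); o=readout.get_obs(); 
print(o["time_s"],o["ee_pos"].round(2),o["force"].round(1),o["ee_rot"][:,2].round(3),o["moment"])
E
```

```text
73 [-0.1836  0.0083 -1.1074  0.3242] 0.37
72 [-0.1864  0.0093 -1.1011  0.4678] 0.32
71 [-0.1852  0.0083 -1.1051  0.6398] 0.17
sd [0.00200781 0.00093975 0.03548332 0.14297334] angles 12.000000000000002 348.0
axis down world [-0.01499617 -0.02120586 -0.99966266] shaft end [503.76758955 274.84115795  51.556573  ] [509.13228049 279.89049582 165.86192608]
28.75 [509.09 279.91 165.92] [-5.4  0.  26.1] [ 0.133  0.087 -0.987] [0.42931751 0.95152882 0.03443991]
```

Run:
```python
from h import *
a=pickle.load(open("top0.pkl","rb"))["frame"].astype(int);s=eyes.snapshot("top");b=s["frame"].astype(int)
for n,u,v in(("fa",289,125),("fb",106,215),("bot",469,224),("small",392,118)):
  d=abs(a-b)[v-14:v+14,u-16:u+16].mean();print(n,d.round(1))
for i in range(5):
    eyes.snapshot("scene"); o=readout.get_obs()
print(o["time_s"],o["ee_pos"].round(2),o["force"].round(1),o["gripper_width"],o["joint_pos"].round(2))
```

```text
fa 6.2
fb 12.8
bot 5.0
small 4.4
29.05 [509.09 279.9  165.92] [-5.5  0.3 24.2] 21.148880578992337 [-0.2   0.34 -0.41  1.68  0.16  0.99 -1.64]
```

Run:
```python
from h import *
for cam,u,v in(("scene",472,250),("top",106,215),("scene",256,282),("scene",132,189)):
  a=pickle.load(open(cam+"0.pkl","rb"))["frame"];b=eyes.snapshot(cam)["frame"]
  t=a[v-24:v+24,u-18:u+18];m=cv2.matchTemplate(b[v-40:v+40,u-34:u+34],t,5);_,q,_,p=cv2.minMaxLoc(m);print(cam,u,v,round(q,3),np.array(p)-16)
from rig import ticket
o=readout.get_obs();print(o["time_s"],o["ee_pos"].round(2),o["force"].round(1))
```

```text
scene 472 250 0.991 [0 0]
top 106 215 0.56 [0 0]
scene 256 282 0.992 [0 0]
scene 132 189 0.996 [0 0]
29.25 [509.07 279.91 165.89] [-5.7  0.2 25.5]
```

The flasks and bottle haven't moved, and the push is steady at about 25 N, so I'm handing in.

```bash
python3 -c "
from rig import ticket
print(ticket.job_done())"
```

```text
the job is handed in; nothing more can be done
None
```

I fitted the carousel and handed the job in at about 29 s. It is still gripped and pressed down on the ring. The one thing not right is a lean of about 1.5° on the carousel, measured from the wrist picture and uncertain by about 0.5°.

- **Ring:** I slipped the thrust ring over the hub and let go. A close picture showed it lying flat and centred on the hub.
- **Carousel:** I took the middle-sized one off its stand. With the key turned to about 34°, it dropped into the keyway on the first try. I pushed it through the ejector until it stopped. The wrist-camera fit puts the shaft end about 51.6 mm above the bench, where fully home is 52 mm.
- **Push:** the reading held steady at about 25 N for the last half second. Allowing for the carousel's weight and the spring, that leaves roughly 18 N on the ring.
- **Other objects:** the scene camera shows both flasks and the bottle exactly where they were. The top view matched poorly at one flask (0.56), which I put down to the arm's shadow.

**What disagreed:** in an earlier, lighter push the carousel stood within about 0.6° of upright. Pressing harder tilted the tool by about 9°, turning it in the grip, and brought back the lean. At that lean the flange may bear more on one side of the ring, by under about 1 mm. I kept the firmer push, and did not check the flange contact in a close picture.

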